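Centre the top-heavy finial on its plinth

ROBOT

A 6-joint arm with a two-finger parallel gripper is mounted at the origin on a cart in front of the work surface, level with it; the furniture and walls round the work are solid. World frame = base frame: x ahead of the robot, y to its left, z up, the work surface at z = 0. Lengths are in m, angles in rad, forces in N, time in s.
With the tool pointing down it reaches from about 0.35 to 0.775 m from the base axis. Payload 5.5 kg.
Tool frame: the origin (TCP) lies midway between the tips of the shut fingers; the grasp point (between the pads) lies 19 mm behind it; z points along the fingers, x is the direction in which the jaws open and shut, and the axes are right-handed (so a half turn about z gives the same grasp; the last joint's range is limited). The gripper opens to 85 mm and grips with 20 to 120 N. Pads are 22 mm wide; open, the fingers measure 114 mm over their backs; the gripper's body (76 mm by 85 mm) begins 54 mm behind the grasp point. The pads swing forward as they close: fully open they stand 13 mm farther back than shut.
Start: joints at [-1.28, 0.313, 0.046, 1.304, 0, 1.431], TCP at [0.24, -0.523, 0.197] pointing down, gripper open.
Joint ranges: [-2.76, 2.76], [-0.86, 1.69], [-1.03, 1.26], [-2.2, 2.34], [-1.47, 1.5], [-3.14, 3.14]. Speed limits (rad/s): [2.57, 2.57, 3.14, 3.14, 3.14, 3.14].

INTERFACE

Orientations are given as a unit quaternion [w, x, y, z].
In Python, from workcell import env gives the robot as it stands. The module is installed in compiled form; this text tells all that it offers.
- The arm moves only by the tool apply_moves, never from a script. Its argument "moves" is a list of rows, each a list of 3 entries, a list of its own where there are three numbers: the shift along the tool's x, y, z in cm, then the turn about the tool's z in degrees, then the opening, from 0 (shut) to 1 (fully open). In form: [[[x, y, z], yaw, gripper], ...]. A call has exactly 10 rows; each row is the pose to reach, as a shift and turn from the pose commanded when the call began, along the tool's axes at that moment; what a row does not reach only later rows make up. A row lasts 1/8 s, in which the tool goes at most 62.5 mm and 10.7 degrees, less where a joint would pass 70% of its speed; a pose out of reach is approached as far as the arm can. A call with a gripper value outside its range is refused whole. The fingers move at their own pace and stop on an object; "squeeze" is the grip in N (left out, the last holds). Time passes only in rows, so rows that repeat a pose let the fingers close, or fill a call up. It gives the time, the measured TCP pose, the force and the opening at its end, in the units of the state.
- env.get_state(): the state, without advancing time (a new reading comes with each control period).
- env.read_camera(name): name is "scene" or "top"; returns a dict with "pixels" (400x640x3 uint8, red, green, blue), "fov_y" (degrees; the focal length in pixels is half the picture's height over the tangent of half this angle, whatever the lens; pixels are square), "cx", "cy" (the principal point, pixels), "world_from_camera" (4x4, takes a point from camera to world coordinates). Camera axes: x right, y down, z forward; pixel columns grow to the right and rows downward; lengths in m; the calibration is good to about 2 mm. A picture is of the moment at which its call begins. There is no depth.
- env.hand_in(): hands the job in, once; it reports no verdict.
The state is a dict: "clock": time; "joint_pos": joint angles; "qvel": joint speeds; "tau": joint torques, N m; "tcp_pos": TCP position; "orientation": TCP orientation; "wrist_force": force on the tool from outside, world axes, zero at the start; "ft_torque": the same for the moment, N m; "finger_gap": finger opening in m.
Only numpy, scipy, OpenCV 4.12 (cv2) and the standard library are available. Lean on these libraries where they do the work, as an engineer would, in place of code of your own. Each camera call takes 0.05 s, during which the arm holds its last target.

TASK

Of the two brass-topped finials standing loose on dark plinths, one is off to the side of its plinth: nudge it with light, slow taps of the fingertips low on its foot until it stands upright in the middle, its foot wholly on the pale inlaid disc. Only touch and push it: do not pinch, lift or topple it, do not shove its plinth away, and leave the other finial, which is already centred, and everything else on the bench as they are.

Things in the scene. Friction and masses are not known exactly. Their poses are not given: they have to be found in the camera images.
- finial_a: the finial to centre: brown turned wood, brass ball on top, 54 mm tall, 0.12 kg, top-heavy, not fixed. Its widest part is the foot: a round flange 34 mm in diameter, 4 to 11 mm above its underside (standing face 26 mm). Neck 11 to 16 mm thick; ball 23 mm. Slides if pushed slowly at the flange, topples if hit fast or at the ball. Starts 14 to 25 mm off centre. Origin: centre of its underside; z up
- plinth_a: the dark round plinth under finial_a, 45 mm high, flat top 90 mm in diameter (base 96 mm), 0.6 kg, standing loose, with a flush pale inlaid disc 44 mm in diameter in the exact middle of its top. Origin: centre of its underside; z up; yaw is arbitrary
- finial_b: a second finial, the same as finial_a, already standing in the middle of plinth_b: leave it alone. Origin: centre of its underside
- plinth_b: a second plinth, the same as plinth_a, under finial_b: leave it alone. The two plinths may stand either way round, left or right, at least 18 cm apart. Origin: centre of its underside
- wax_tin: bystander: round white and red tin, 68 mm wide, 43 mm high, at the far left. Origin: centre of its underside
- chisel: bystander: chisel lying down, 266 mm long, 27 mm high, beyond the right-hand plinth. Origin: centre of its underside
- sanding_block: bystander: brown sanding block 67x112x33 mm at the left. Origin: centre of its underside
- offcut: bystander: small reddish wood block 45x60x30 mm beyond the plinths. Origin: centre of its underside
- tape_measure: bystander: yellow and black tape measure 31x79x63 mm at the right. Origin: centre of its underside
Not all that is in view belongs to the job. What is shaped like the finial_a but red is not meant. What is shaped like the plinth_a but orange or purple is not meant.

How it is judged:
At the end, for the whole second after the job is handed in: finial_a stands upright (within 0.06 rad), at rest, on top of plinth_a with its axis within 5 mm of the plinth's axis (its foot wholly on the pale disc); plinth_a is within 12 mm of where it began; finial_b still stands centred on plinth_b (horizontal distance between finial_a and plinth_a below 0.005 m and angle between each of finial_a, finial_b's own z axis and vertical below 0.06 rad and z of finial_a in the frame of plinth_a between 0.042 and 0.048 m and linear speed of finial_a below 0.01 m/s and distance of plinth_a from where it was at the start of the episode below 0.012 m and horizontal distance between finial_b and plinth_b below 0.005 m); the robot touches nothing.
It fails at once if the finial is toppled (leans more than 0.3 rad) or falls off its plinth (angle between finial_a's own z axis and vertical above 0.3 rad or z of finial_a in the frame of plinth_a below 0.035 m).
It fails at once if the finial is lifted off its plinth (more than 8 mm) (z of finial_a in the frame of plinth_a above 0.053 m).
It fails at once if the finial is squeezed or hit hard (more than 10 N) (contact force between the fingers and finial_a above 10 N).
It fails at once if its plinth is shoved more than 12 mm (distance of plinth_a from where it was at the start of the episode above 0.012 m).
It fails at once if the other finial or its plinth is moved more than 5 mm, or another thing on the bench more than 15 mm (distance of any of finial_b, plinth_b from where it was at the start of the episode above 0.005 m or distance of any of wax_tin, chisel, sanding_block, offcut, tape_measure from where it was at the start of the episode above 0.015 m).
It also fails if it takes over 45 s, if anything falls off the work surface, if the arm or the gripper's body presses on something with over 40 N, if the wrist force passes 120 N, or if a joint passes its speed limit or range.

## Working session

There is one attempt and no reset: what is moved stays moved. The work goes in short steps, Python scripts to look and compute and a tool call to move; the robot and the scene stay as the last step left them, time stands still between calls to the robot, and variables do not carry over. Pictures are saved under pics/ and viewed, and the job is handed in when it is done.

Besides the shell and the picture viewer there is one more tool, called after "Emit:" as name(argument=value, ...), one argument or row to a line, values as JSON. apply_moves: Moves the arm, as the interface text tells. Its arguments: {"type":"object","properties":{"moves":{"type":"array","items":{"type":"array"}},"squeeze":{"type":"number"}},"required":["moves"]}

```bash
mkdir -p pics; python3 - <<'E'
from workcell import env
import cv2,numpy as np
for n in("scene","top"):
    c=env.read_camera(n); cv2.imwrite(f"pics/{n}0.png",c["pixels"][:,:,::-1]); print(n,c["fov_y"],c["cx"],c["cy"],np.round(c["world_from_camera"],4).tolist())
s=env.get_state(); print({k:np.round(v,4).tolist() for k,v in s.items()})
E
```

```text
scene 50.25699727855833 319.91452328393143 196.1352446341207 [[-0.8983, -0.1867, 0.3978, 0.0596], [-0.4392, 0.3512, -0.8269, 0.9932], [0.0146, -0.9175, -0.3975, 0.5575], [0.0, 0.0, 0.0, 1.0]]
top 56.3830348249766 321.44237494629056 195.96131123154376 [[-0.0148, -0.9933, 0.1142, 0.4223], [-0.9998, 0.0162, 0.0112, -0.012], [-0.013, -0.1141, -0.9934, 1.065], [0.0, 0.0, 0.0, 1.0]]
{'clock': 0.1, 'joint_pos': [-1.2796, 0.3139, 0.0451, 1.3036, -0.0, 1.4312], 'qvel': [0.0004, -0.002, 0.0028, 0.001, -0.0013, -0.0023], 'tau': [0.0028, -48.1728, 29.9243, 0.0128, -0.0001, 0.0], 'tcp_pos': [0.24, -0.522, 0.1966], 'orientation': [-0.0005, 0.8419, -0.5396, -0.0006], 'wrist_force': [-0.201, 0.439, -1.4569], 'ft_torque': [0.0001, -0.0046, -0.0129], 'finger_gap': 0.0855}
```

View pics/scene0.png

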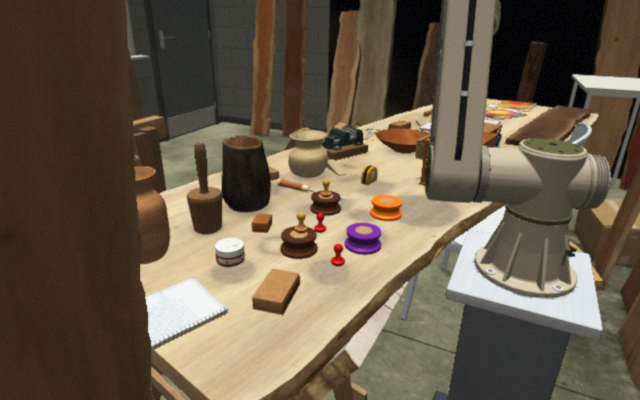

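View pics/top0.png

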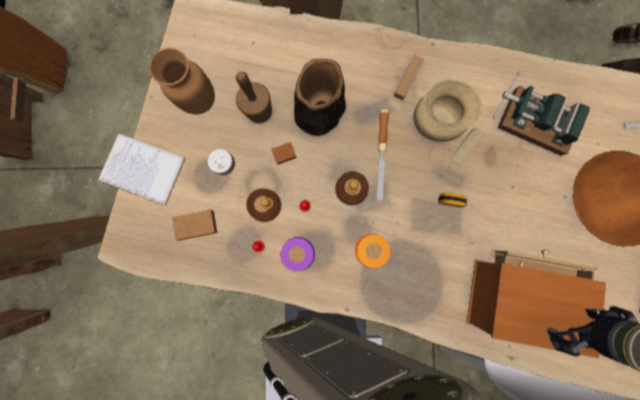

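The top view shows the dark plinths at about (264,205) and (352,188). The red finials and the orange and purple plinths are decoys. I'll zoom in on both dark plinths.

```bash
cat > h.py <<'E'
from workcell import env
import cv2,numpy as np
def cam(n):
    c=env.read_camera(n); f=200/np.tan(np.radians(c["fov_y"]/2))
    return c["pixels"][:,:,::-1].copy(),f,c["cx"],c["cy"],np.array(c["world_from_camera"])
def ray(C,u,v,z):
    _,f,cx,cy,T=C; d=T[:3,:3]@np.array([(u-cx)/f,(v-cy)/f,1]); t=(z-T[2,3])/d[2]; return T[:3,3]+t*d
def proj(C,p):
    _,f,cx,cy,T=C; q=np.linalg.inv(T)@np.append(p,1); return np.array([f*q[0]/q[2]+cx,f*q[1]/q[2]+cy])
def crop(C,u,v,w,h,s,name):
    im=C[0][v-h//2:v+h//2,u-w//2:u+w//2]; im=cv2.resize(im,None,fx=s,fy=s,interpolation=cv2.INTER_CUBIC); cv2.imwrite("pics/"+name,im)
E
python3 - <<'E'
from h import *
C=cam("top"); crop(C,308,196,150,70,5,"t1.png")
S=cam("scene"); crop(S,312,217,100,90,6,"s1.png")
for u,v in((264,205),(352,188)):
    p=ray(C,u,v,.045); print(p,proj(S,p))
print(C[1],S[1])
E
```

```text
[0.51717187 0.15777693 0.045     ] [299.48321961 232.3215048 ]
[ 0.56031117 -0.08505357  0.045     ] [325.28978256 195.4828963 ]
373.1310588688115 426.40203829363725
```

View pics/t1.png

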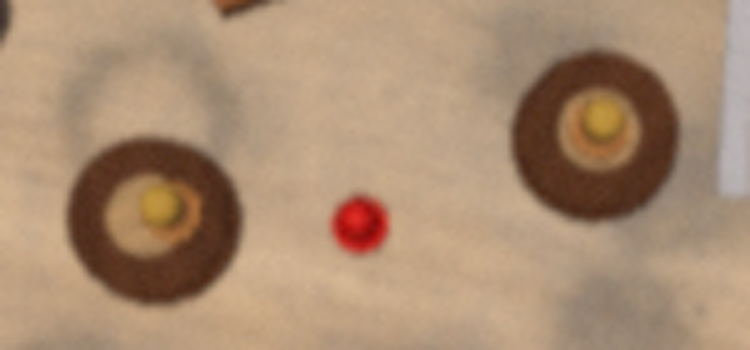

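View pics/s1.png

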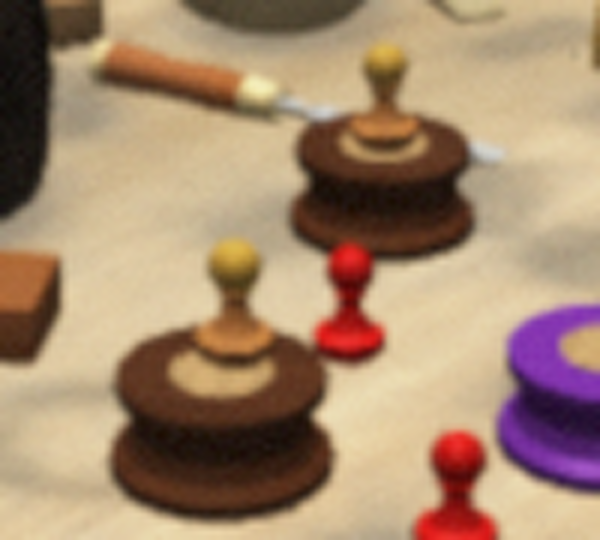

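The left plinth (y≈0.16) carries the off-centre finial. The right one is centred. Next I'll measure the plinth centre and the finial precisely.

```bash
cat >> h.py <<'E'
from scipy.optimize import minimize
from scipy.ndimage import map_coordinates
def rectify(C,c,z,half=0.06,res=0.0005):
    # orthographic view of plane z: rows = -x (x up), cols = -y (left = +y)
    n=int(2*half/res)+1; a=np.linspace(half,-half,n)
    X,Y=np.meshgrid(c[0]+a,c[1]+a,indexing='ij')
    _,f,cx,cy,T=C; P=np.stack([X,Y,0*X+z,0*X+1],-1)@np.linalg.inv(T).T
    u=(f*P[...,0]/P[...,2]+cx).astype(np.float32); v=(f*P[...,1]/P[...,2]+cy).astype(np.float32)
    return cv2.remap(C[0],u,v,cv2.INTER_CUBIC)
def val(C,x,y,z):
    _,f,cx,cy,T=C; P=np.stack([x,y,0*x+z,0*x+1],-1)@np.linalg.inv(T).T
    u=f*P[...,0]/P[...,2]+cx; v=f*P[...,1]/P[...,2]+cy
    g=C[0].astype(float).mean(2); return map_coordinates(g,[v,u],order=1)
def plinth(C,c0,excl=None):
    th=np.radians(np.arange(0,360,3)); best=None
    def score(c):
        co,si=np.cos(th),np.sin(th); g=np.zeros_like(th)
        for r,s in((.022,1),):
            i=sum(val(C,c[0]+(r-d)*co,c[1]+(r-d)*si,.045) for d in(.001,.003))
            o=sum(val(C,c[0]+(r+d)*co,c[1]+(r+d)*si,.045) for d in(.001,.003)); g+=np.clip(i-o,-20,None)
        return g.mean()
    G=[(score((c0[0]+a,c0[1]+b)),c0[0]+a,c0[1]+b) for a in np.arange(-.015,.0151,.001) for b in np.arange(-.015,.0151,.001)]
    s,x,y=max(G); r=minimize(lambda c:-score(c),(x,y),method='Nelder-Mead',options=dict(initial_simplex=[(x,y),(x+.001,y),(x,y+.001)])); return r.x,-r.fun
def ball(C,p0,w=9):
    u0,v0=proj(C,p0); hsv=cv2.cvtColor(C[0],cv2.COLOR_BGR2HSV).astype(int)
    h,s,v=hsv[...,0],hsv[...,1],hsv[...,2]; m=(h>=19)&(h<=30)&(s>120)
    yy,xx=np.mgrid[:400,:640]; m&=(abs(xx-u0)<w)&(abs(yy-v0)<w)
    return xx[m].mean(),yy[m].mean(),m.sum()
E
python3 - <<'E'
from h import *
T=cam("top");S=cam("scene")
for nm,c0 in(("a",(.517,.158)),("b",(.560,-.085))):
    for n,C in(("top",T),("scene",S)):
        c,s=plinth(C,c0); b=ball(C,(c[0],c[1],.0875),14); p=ray(C,b[0],b[1],.0875)
        print(nm,n,"plinth",c.round(4),round(s,1),"ball",np.round(b,2),p.round(4),"rel",(p[:2]-c).round(4)*1000)
    r=[cv2.resize(rectify(C,c0,.045),None,fx=1.6,fy=1.6) for C in(T,S)]
    cv2.imwrite(f"pics/r{nm}.png",np.hstack(r))
E
```

```text
a top plinth [0.5206 0.1644] 55.5 ball [264.44 201.47  36.  ] [0.5225 0.1496 0.0875] rel [  1.9 -14.8]
a scene plinth [0.5168 0.164 ] 64.6 ball [300.49 215.31  49.  ] [0.5199 0.1471 0.0875] rel [  3.2 -16.9]
b top plinth [ 0.5645 -0.086 ] 67.8 ball [353.3  184.28  40.  ] [ 0.5644 -0.0857  0.0875] rel [-0.1  0.3]
b scene plinth [ 0.5598 -0.0851] 47.6 ball [325.8  181.86  35.  ] [ 0.5618 -0.0898  0.0875] rel [ 2.  -4.7]
```

```bash
python3 -c "
import cv2,numpy as np
cv2.imwrite('pics/rr.png',cv2.resize(np.vstack([cv2.imread('pics/ra.png'),cv2.imread('pics/rb.png')]),(600,600)))"
```

```text
(no output)
```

View pics/rr.png

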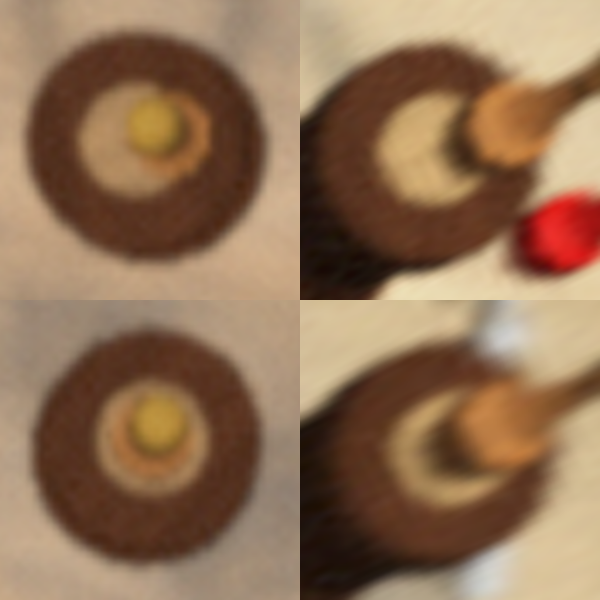

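Emit:
apply_moves(
  moves=[
    [[0,0,-6],0,0],
    [[0,0,-9],0,0],
    [[-5,-6,-9],-8,0],
    [[-10,-12,-9],-16,0],
    [[-15,-17,-9],-24,0],
    [[-20,-23,-9],-32,0],
    [[-25,-29,-9],-40,0],
    [[-30,-35,-9],-48,0],
    [[-35,-40,-9],-56,0],
    [[-40,-46,-9],-64,0],
  ],
  squeeze=20,
)

```text
clock: 1.55
tcp_pos: [0.4466, -0.0651, 0.2877]
orientation: [0.0, 1.0, -0.009, 0.0]
wrist_force: [0.7, -0.8, 0.1]
finger_gap: 0.0001
```

```bash
python3 - <<'E'
from h import *
s=env.get_state(); print({k:np.round(v,4).tolist() for k,v in s.items()})
# refine plinths: radial edges at rim + inlay
T=cam("top"); cv2.imwrite("pics/t2.png",T[0])
E
```

```text
{'clock': 1.55, 'joint_pos': [-0.3228, 0.0591, -0.0481, 1.4626, -0.0002, 1.2666], 'qvel': [1.1404, 0.2152, 0.2229, 0.001, 0.0001, 0.0263], 'tau': [-4.8636, -36.9613, 28.7082, 0.7533, 0.0598, -0.0247], 'tcp_pos': [0.4466, -0.0651, 0.2877], 'orientation': [0.0002, 1.0, -0.0093, 0.0005], 'wrist_force': [0.7446, -0.8308, 0.0744], 'ft_torque': [-0.0193, -0.0329, 0.0058], 'finger_gap': 0.0001}
```

View pics/t2.png

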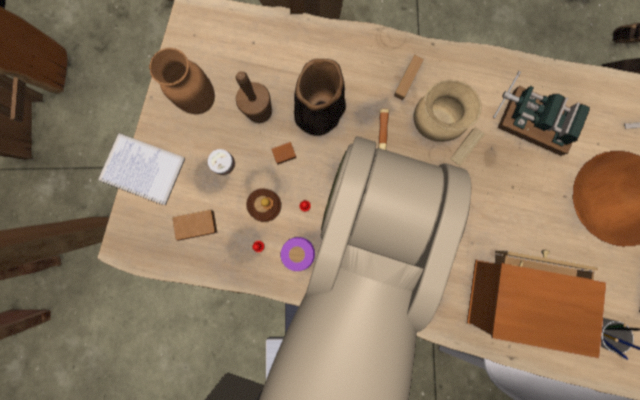

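Emit:
apply_moves(
  moves=[
    [[1.2,-2,0],-1,0],
    [[2.4,-4,0],-2,0],
    [[3.2,-6.2,0],-4,0],
    [[3.2,-6.2,3],-5,0],
    [[3.2,-6.2,7],-5,0],
    [[3.2,-6.2,11],-5,0],
    [[3.2,-6.2,14],-5,0],
    [[3.2,-6.2,15.7],-5,0],
    [[3.2,-6.2,15.7],-5,0],
    [[3.2,-6.2,15.7],-5,0],
  ],
)

```text
clock: 2.85
tcp_pos: [0.4801, -0.0059, 0.1312]
orientation: [0.0, 0.999, 0.032, 0.001]
wrist_force: [-0.2, -0.1, 0.4]
finger_gap: -0.0
```

```bash
python3 - <<'E'
from h import *
s=env.get_state(); print({k:np.round(v,4).tolist() for k,v in s.items()})
S=cam("scene"); crop(S,315,205,130,110,5,"s2.png"); print(proj(S,s['tcp_pos'])-[315-65,205-55])
T=cam("top"); crop(T,280,200,130,110,5,"t3.png")
E
```

```text
{'clock': 2.85, 'joint_pos': [-0.1797, 0.1622, -0.316, 1.0914, -0.0001, 1.3269], 'qvel': [0.0012, -0.0096, 0.0104, -0.0013, -0.0007, -0.0016], 'tau': [0.002, -37.3032, 27.7867, 0.0251, -0.0005, -0.0], 'tcp_pos': [0.4801, -0.0059, 0.1312], 'orientation': [0.0001, 0.9995, 0.0321, 0.0005], 'wrist_force': [-0.2036, -0.1431, 0.4079], 'ft_torque': [-0.0204, 0.0152, -0.0215], 'finger_gap': -0.0}
[90.0429196  32.09206761]
```

View pics/s2.png

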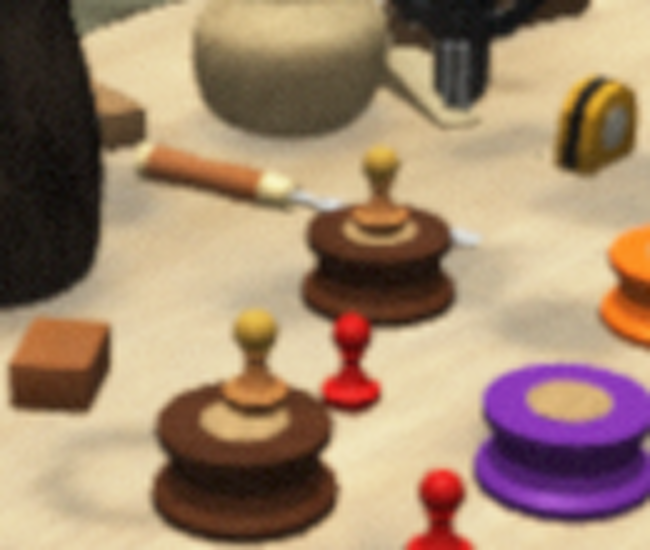

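View pics/t3.png

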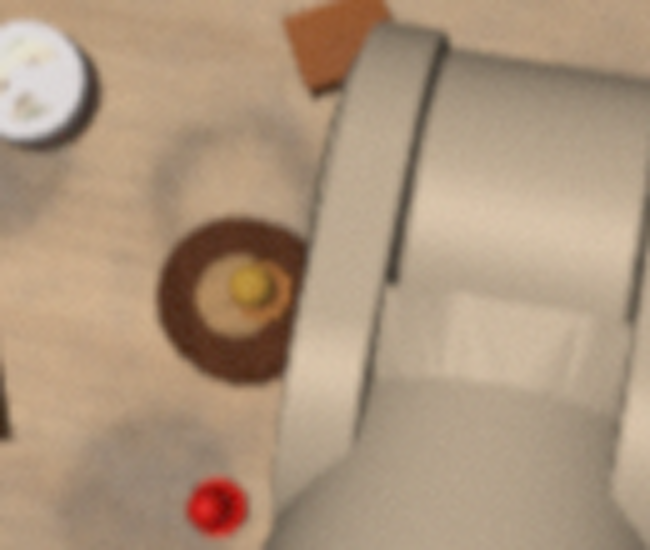

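```bash
python3 - <<'E'
from h import *
S=cam("scene");T=cam("top"); p=np.array(env.get_state()['tcp_pos']); print(p)
crop(S,345,165,70,60,10,"s3.png")
for dz in(0,.02,.04,.073): print(dz,(proj(S,p+[0,0,dz])-[310,135])*10)
def tri(a,b):
    def rr(C,uv): o=C[4][:3,3]; q=ray(C,*uv,0)-o; return o,q/np.linalg.norm(q)
    o1,d1=rr(T,a);o2,d2=rr(S,b); A=np.stack([d1,-d2],1); t=np.linalg.lstsq(A,o2-o1,rcond=None)[0]
    return (o1+t[0]*d1).round(4),(o2+t[1]*d2).round(4)
print("ball a",tri((264.44,201.47),(300.49,215.31)),"ball b",tri((353.3,184.28),(325.8,181.86)))
E
```

```text
[ 0.48028876 -0.00595168  0.13133541]
0 [299.79014604 470.28939701]
0.02 [302.25202661 401.57335743]
0.04 [304.74803154 331.90483822]
0.073 [308.94295314 214.8161372 ]
ball a (array([0.5224, 0.1494, 0.0886]), array([0.5194, 0.148 , 0.088 ])) ball b (array([ 0.5642, -0.0856,  0.0891]), array([ 0.5605, -0.0871,  0.0887]))
```

View pics/s3.png

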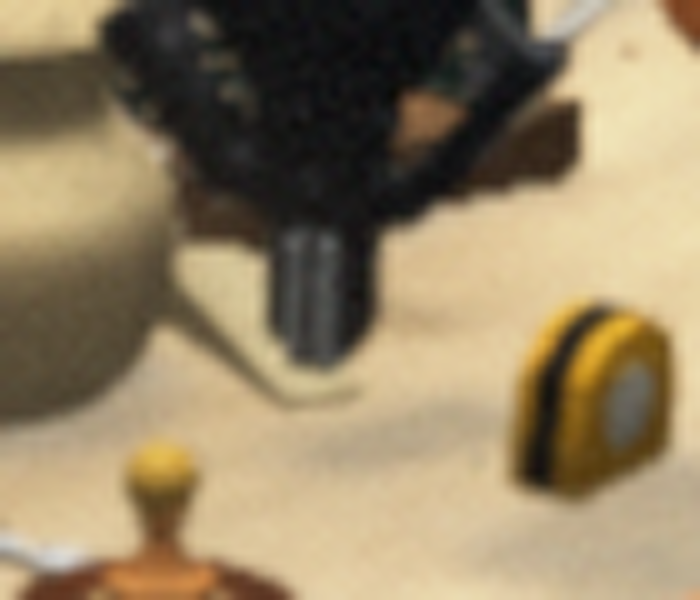

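```bash
python3 - <<'E'
from h import *
T=cam("top");S=cam("scene")
p=np.array([.24,-.522,.1966]); print("top start tcp",proj(T,p),proj(T,p+[0,0,.1]))
print(ray(S,341.8,171.5,.131),ray(S,341.8,171.5,.16))
im=cv2.imread("pics/top0.png"); cv2.imwrite("pics/t4.png",cv2.resize(im[270:400,480:640],None,fx=4.5,fy=4.5,interpolation=cv2.INTER_CUBIC))
E
```

```text
top start tcp [555.2275153  317.28951683] [586.09357037 327.87226744]
[ 0.5094052  -0.08591656  0.131     ] [ 0.47882007 -0.01253681  0.16      ]
```

View pics/t4.png

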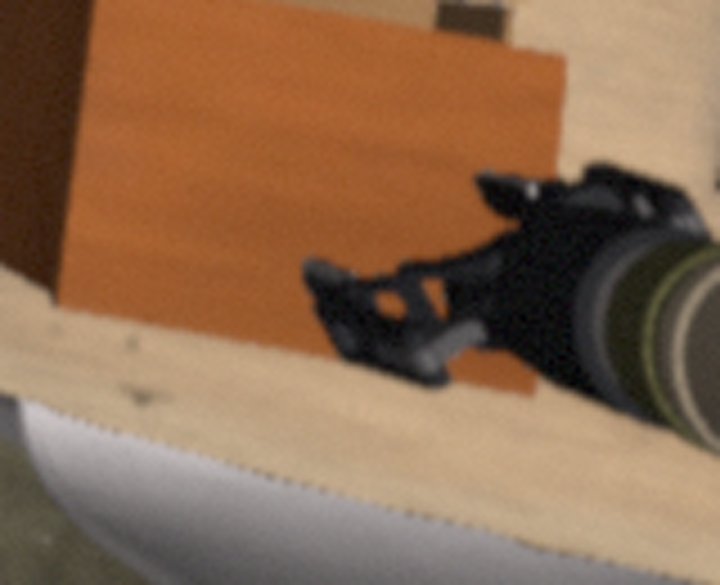

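The visible fingertips appear about 30 mm above the reported TCP, while the object heights check out. I'll settle it by touching the bare bench gently at a free spot.

Emit:
apply_moves(
  moves=[
    [[-3.6,1.2,0],0,0],
    [[-7.2,2.5,0],0,0],
    [[-7.2,2.5,3],0,0],
    [[-7.2,2.5,6],0,0],
    [[-7.2,2.5,9],0,0],
    [[-7.2,2.5,11],0,0],
    [[-7.2,2.5,12],0,0],
    [[-7.2,2.5,12],0,0],
    [[-7.2,2.5,12],0,0],
    [[-7.2,2.5,12],0,0],
  ],
)

```text
clock: 4.4
tcp_pos: [0.4101, -0.0356, 0.0112]
orientation: [0.0, 0.999, 0.032, 0.001]
wrist_force: [1.0, 0.3, -0.5]
finger_gap: -0.0
```

```bash
python3 - <<'E'
from h import *
S=cam("scene"); s=env.get_state(); print(np.array(s['tcp_pos']).round(4),np.round(s['wrist_force'],2),proj(S,s['tcp_pos']))
crop(S,345,205,130,110,5,"s4.png"); print((proj(S,s['tcp_pos'])-[280,150])*5)
E
```

```text
[ 0.41   -0.0356  0.0111] [ 0.5  -0.94 -0.29] [365.51160992 222.47556004]
[427.55804958 362.3778002 ]
```

View pics/s4.png

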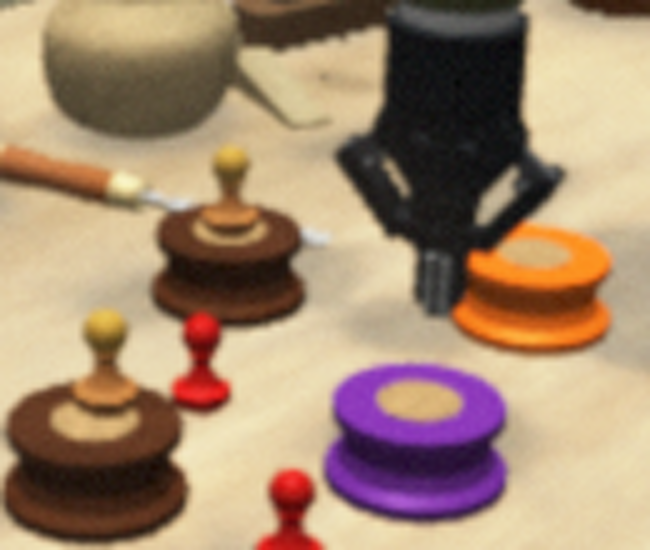

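Emit:
apply_moves(
  moves=[
    [[0,0,0.3],0,0],
    [[0,0,0.6],0,0],
    [[0,0,0.8],0,0],
    [[0,0,0.9],0,0],
    [[0,0,1.0],0,0],
    [[0,0,1.1],0,0],
    [[0,0,1.2],0,0],
    [[0,0,1.2],0,0],
    [[0,0,1.2],0,0],
    [[0,0,1.2],0,0],
  ],
)

```text
clock: 5.7
tcp_pos: [0.4094, -0.0354, -0.0016]
orientation: [0.0, 0.999, 0.032, 0.0]
wrist_force: [-0.5, -0.5, 0.7]
finger_gap: 0.0002
```

```bash
python3 - <<'E'
from h import *
s=env.get_state(); print(np.array(s['tcp_pos']).round(4),np.round(s['wrist_force'],2),np.round(s['tau'],2))
E
```

```text
[ 0.4094 -0.0354 -0.0016] [-0.48 -0.51  0.71] [ -0.   -33.08  22.77   0.    -0.     0.  ]
```

Emit:
apply_moves(
  moves=[
    [[0,0,0.3],0,0],
    [[0,0,0.6],0,0],
    [[0,0,0.9],0,0],
    [[0,0,1.2],0,0],
    [[0,0,1.4],0,0],
    [[0,0,1.5],0,0],
    [[0,0,1.6],0,0],
    [[0,0,1.7],0,0],
    [[0,0,1.8],0,0],
    [[0,0,1.8],0,0],
  ],
)

```text
clock: 6.95
tcp_pos: [0.4093, -0.0354, -0.0197]
orientation: [0.0, 0.999, 0.032, -0.0]
wrist_force: [-0.3, -0.1, -0.9]
finger_gap: 0.0005
```

```bash
python3 - <<'E'
from h import *
s=env.get_state(); print(np.array(s['tcp_pos']).round(4),np.round(s['wrist_force'],2),np.round(s['tau'],2))
S=cam("scene"); crop(S,365,205,70,60,10,"s5.png"); print((proj(S,s['tcp_pos'])-[330,175])*10)
E
```

```text
[ 0.4093 -0.0354 -0.0197] [-0.32 -0.08 -0.89] [-0.000e+00 -3.363e+01  2.175e+01 -2.000e-02 -0.000e+00  0.000e+00]
[351.1563229  571.62099122]
```

View pics/s5.png

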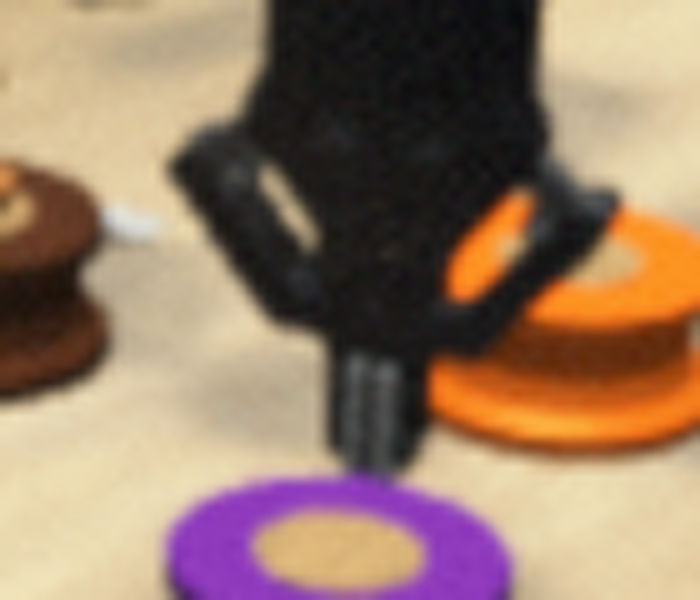

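Emit:
apply_moves(
  moves=[
    [[0,0,0.2],0,0],
    [[0,0,0.3],0,0],
    [[0,0,0.4],0,0],
    [[0,0,0.5],0,0],
    [[0,0,0.6],0,0],
    [[0,0,0.7],0,0],
    [[0,0,0.8],0,0],
    [[0,0,0.85],0,0],
    [[0,0,0.9],0,0],
    [[0,0,0.9],0,0],
  ],
)

```text
clock: 8.25
tcp_pos: [0.4093, -0.0354, -0.0286]
orientation: [0.0, 0.999, 0.032, -0.0]
wrist_force: [0.8, 0.2, 0.7]
finger_gap: 0.0001
```

Emit:
apply_moves(
  moves=[
    [[0,0,0.1],0,0],
    [[0,0,0.2],0,0],
    [[0,0,0.25],0,0],
    [[0,0,0.3],0,0],
    [[0,0,0.35],0,0],
    [[0,0,0.4],0,0],
    [[0,0,0.4],0,0],
    [[0,0,0.4],0,0],
    [[0,0,0.4],0,0],
    [[0,0,0.4],0,0],
  ],
)

```text
clock: 9.5
tcp_pos: [0.4093, -0.0354, -0.0326]
orientation: [0.0, 0.999, 0.032, 0.0]
wrist_force: [-0.1, 1.0, 0.4]
finger_gap: 0.0002
```

```bash
python3 - <<'E'
from h import *
s=env.get_state(); S=cam("scene"); crop(S,365,215,70,60,10,"s6.png"); p=np.array(s['tcp_pos'])
for dz in (0,.02,.025,.03,.035,.04): print(dz,(proj(S,p+[0,0,dz])-[330,185])*10)
E
```

```text
0 [348.41944212 511.3543602 ]
0.02 [352.38234928 449.63679093]
0.025 [353.38118365 434.08113268]
0.03 [354.38329295 418.47447125]
0.035 [355.38869332 402.8165554 ]
0.04 [356.39740099 387.10713222]
```

View pics/s6.png

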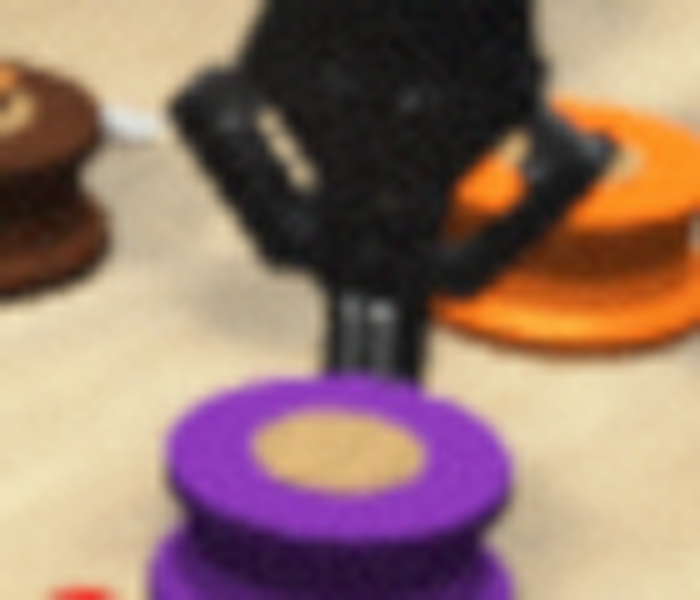

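Emit:
apply_moves(
  moves=[
    [[0,0,0.05],0,0],
    [[0,0,0.1],0,0],
    [[0,0,0.15],0,0],
    [[0,0,0.2],0,0],
    [[0,0,0.25],0,0],
    [[0,0,0.3],0,0],
    [[0,0,0.3],0,0],
    [[0,0,0.3],0,0],
    [[0,0,0.3],0,0],
    [[0,0,0.3],0,0],
  ],
)

```text
clock: 10.8
tcp_pos: [0.4094, -0.0354, -0.034]
orientation: [0.0, 0.999, 0.032, 0.0]
wrist_force: [-6.8, 1.7, 23.1]
finger_gap: 0.0005
```

Contact came at a reported z of about −0.0335, so the real tips are 33.5 mm above the reported TCP. That agrees with the image. I'll correct for it and go to the start point beside finial_a.

Emit:
apply_moves(
  moves=[
    [[0,0,-2],0,0],
    [[0,0,-6],0,0],
    [[0,0,-11],0,0],
    [[0,0,-15],0,0],
    [[4,-4,-15],0,0],
    [[8,-8,-15],0,0],
    [[11,-11,-15],0,0],
    [[12.5,-12.3,-15],0,0],
    [[12.5,-12.3,-13],0,0],
    [[12.5,-12.3,-11],0,0],
  ],
)

```text
clock: 12.05
tcp_pos: [0.5264, 0.0958, 0.0737]
orientation: [0.0, 0.999, 0.033, 0.0]
wrist_force: [-0.3, -0.4, 0.9]
finger_gap: 0.0
```

```bash
python3 - <<'E'
from h import *
s=env.get_state(); S=cam("scene"); crop(S,305,205,70,70,9,"s7.png"); p=np.array(s['tcp_pos']); print(p.round(4),np.round(s['wrist_force'],1))
for dz in (0.0335,): print(dz,(proj(S,p+[0,0,dz])-[270,170])*9)
E
```

```text
[0.5264 0.0958 0.0737] [-0.3 -0.4  0.9]
0.0335 [339.02739399 272.67033075]
```

View pics/s7.png

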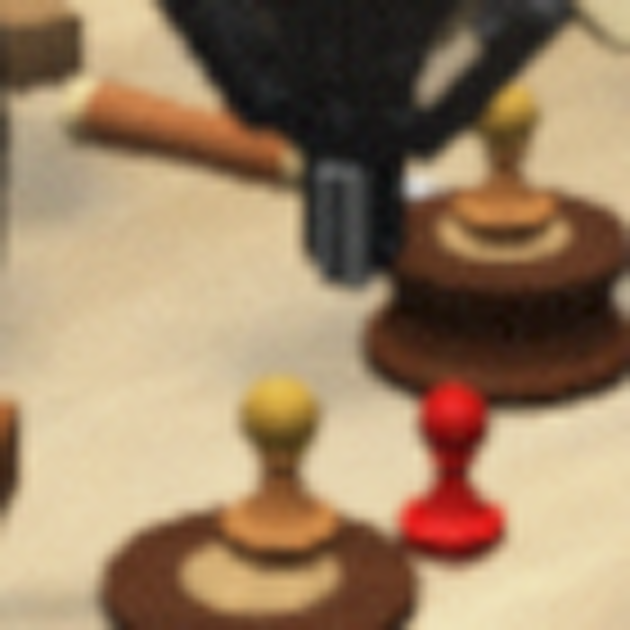

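Emit:
apply_moves(
  moves=[
    [[0,0,2],0,0],
    [[0,0,4],0,0],
    [[0,0,5.2],0,0],
    [[0,0,5.7],0,0],
    [[0,0,5.7],0,0],
    [[0,-0.4,5.7],0,0],
    [[0,-0.8,5.7],0,0],
    [[0,-1.2,5.7],0,0],
    [[0,-1.6,5.7],0,0],
    [[0,-1.8,5.7],0,0],
  ],
)

```text
clock: 13.35
tcp_pos: [0.525, 0.1137, 0.0174]
orientation: [0.0, 0.999, 0.032, 0.0]
wrist_force: [0.2, -0.4, 0.8]
finger_gap: 0.0002
```

```bash
python3 - <<'E'
from h import *
s=env.get_state(); S=cam("scene"); crop(S,305,215,70,70,9,"s8.png"); p=np.array(s['tcp_pos']); print(p.round(4),np.round(s['wrist_force'],1))
E
```

```text
[0.525  0.1137 0.0174] [ 0.2 -0.4  0.8]
```

View pics/s8.png

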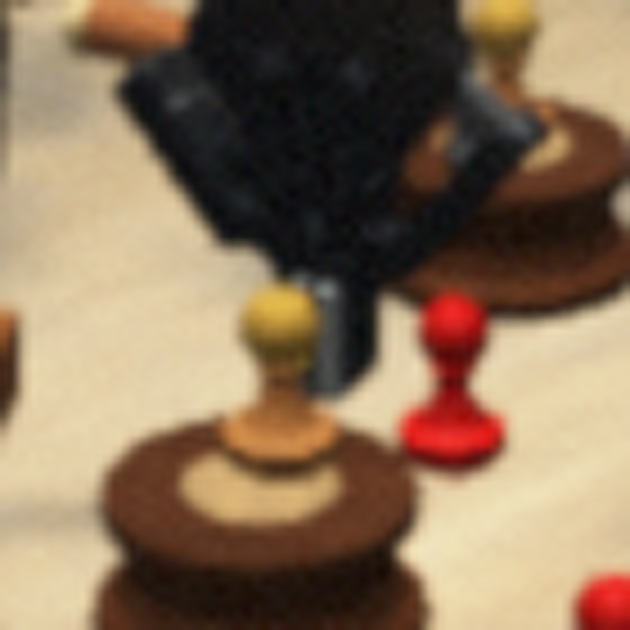

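Emit:
apply_moves(
  moves=[
    [[0,-0.1,0.1],0,0],
    [[0,-0.2,0.1],0,0],
    [[0,-0.3,0.1],0,0],
    [[0,-0.4,0.1],0,0],
    [[0,-0.5,0.1],0,0],
    [[0,-0.6,0.1],0,0],
    [[0,-0.7,0.1],0,0],
    [[0,-0.8,0.1],0,0],
    [[0,-0.9,0.1],0,0],
    [[0,-1.0,0.1],0,0],
  ],
)

```text
clock: 14.65
tcp_pos: [0.5244, 0.1233, 0.0164]
orientation: [0.0, 0.999, 0.032, 0.0]
wrist_force: [-0.0, -1.0, 0.7]
finger_gap: -0.0003
```

```bash
python3 - <<'E'
from h import *
s=env.get_state(); S=cam("scene"); crop(S,305,215,70,70,9,"s9.png"); p=np.array(s['tcp_pos']); print(p.round(4),np.round(s['wrist_force'],1))
print(ball(S,(.522,.1496,.0875),14), plinth(S,(.517,.164)))
E
```

```text
[0.5244 0.1233 0.0164] [-0.  -1.   0.7]
(np.float64(300.67241379310343), np.float64(215.20689655172413), np.int64(58)) (array([0.51679898, 0.16399647]), np.float64(64.05365221832662))
```

View pics/s9.png

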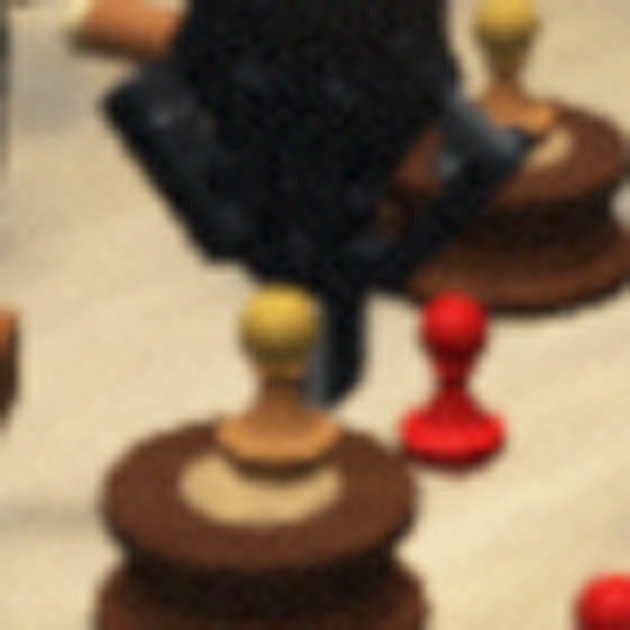

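Emit:
apply_moves(
  moves=[
    [[0,-0.1,0],0,0],
    [[0,-0.2,0],0,0],
    [[0,-0.3,0],0,0],
    [[0,-0.4,0],0,0],
    [[0,-0.5,0],0,0],
    [[0,-0.6,0],0,0],
    [[0,-0.65,0],0,0],
    [[0,-0.7,0],0,0],
    [[0,-0.7,0],0,0],
    [[0,-0.7,0],0,0],
  ],
)

```text
clock: 15.95
tcp_pos: [0.5239, 0.1304, 0.0164]
orientation: [-0.0, 0.999, 0.032, 0.0]
wrist_force: [-0.2, -0.2, 1.1]
finger_gap: 0.0001
```

```bash
python3 - <<'E'
from h import *
s=env.get_state(); S=cam("scene"); crop(S,305,215,70,70,9,"s10.png"); p=np.array(s['tcp_pos']); print(p.round(4),np.round(s['wrist_force'],1))
b=ball(S,(.522,.1496,.0875),14);print(b,ray(S,*b[:2],.0875), plinth(S,(.517,.164)))
E
```

```text
[0.5239 0.1304 0.0164] [-0.2 -0.2  1.1]
(np.float64(299.43333333333334), np.float64(216.38333333333333), np.int64(60)) [0.51933585 0.15367229 0.0875    ] (array([0.51688953, 0.16369794]), np.float64(65.44729794244738))
```

View pics/s10.png

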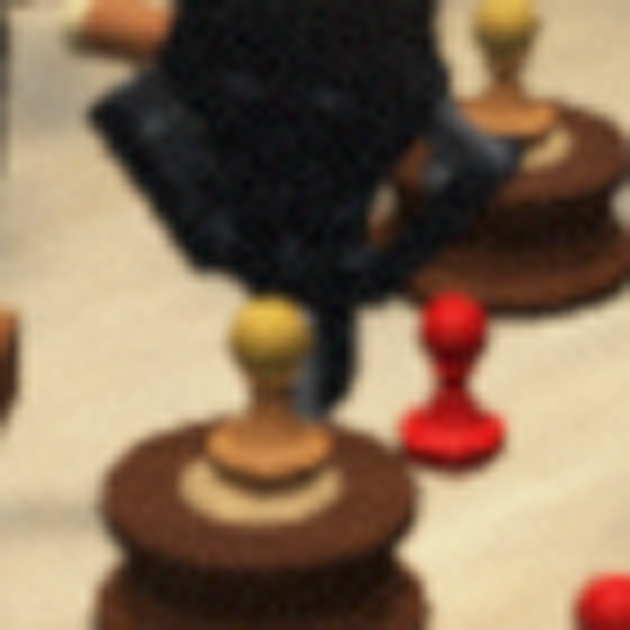

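Emit:
apply_moves(
  moves=[
    [[0,-0.1,0],0,0],
    [[0,-0.2,0],0,0],
    [[0,-0.3,0],0,0],
    [[0,-0.4,0],0,0],
    [[0,-0.5,0],0,0],
    [[0,-0.55,0],0,0],
    [[0,-0.6,0],0,0],
    [[0,-0.65,0],0,0],
    [[0,-0.65,0],0,0],
    [[0,-0.65,0],0,0],
  ],
)

```text
clock: 17.25
tcp_pos: [0.5235, 0.1368, 0.0164]
orientation: [-0.0, 0.999, 0.032, 0.0]
wrist_force: [0.3, 0.1, -0.7]
finger_gap: 0.0
```

```bash
python3 - <<'E'
from h import *
s=env.get_state(); S=cam("scene"); crop(S,305,215,70,70,9,"s11.png"); p=np.array(s['tcp_pos']); print(p.round(4),np.round(s['wrist_force'],1))
b=ball(S,(.522,.1496,.0875),14);print(b,ray(S,*b[:2],.0875), plinth(S,(.517,.164)))
E
```

```text
[0.5235 0.1368 0.0164] [ 0.3  0.1 -0.7]
(np.float64(298.37931034482756), np.float64(217.51724137931035), np.int64(58)) [0.51859741 0.16048844 0.0875    ] (array([0.51673278, 0.16406507]), np.float64(66.94522607713098))
```

View pics/s11.png

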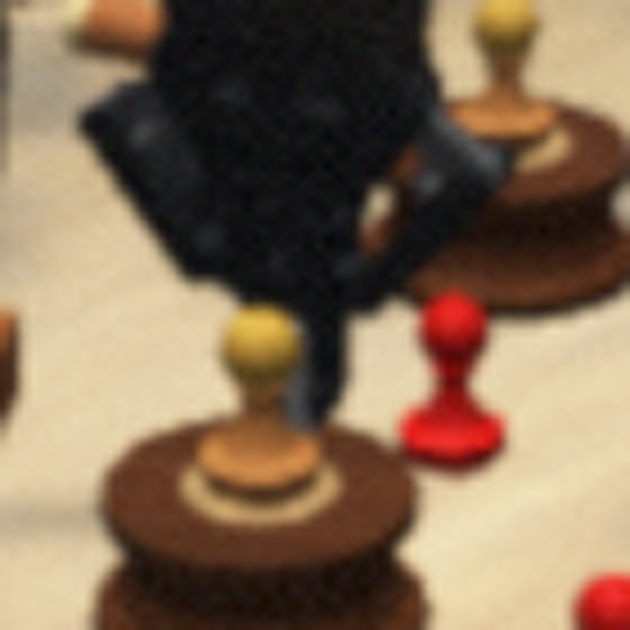

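Emit:
apply_moves(
  moves=[
    [[0,0.3,0],0,0],
    [[0,1.2,0],0,0],
    [[0,2.5,0],0,0],
    [[0,3.5,-2],0,0],
    [[0,4.5,-6],0,0],
    [[-0.5,8,-8],0,0],
    [[-1,12,-8],0,0],
    [[-2,15,-8],0,0],
    [[-2,17,-8],0,0],
    [[-2,17,-8],0,0],
  ],
)

```text
clock: 18.55
tcp_pos: [0.5144, -0.0361, 0.0965]
orientation: [0.0, 1.0, 0.03, 0.0]
wrist_force: [0.2, -0.7, 1.2]
finger_gap: 0.0003
```

```bash
python3 - <<'E'
from h import *
s=env.get_state(); p=np.array(s['tcp_pos']); print(p.round(4))
T=cam("top");S=cam("scene")
for n,C in(("top",T),("scene",S)):
    c,sc=plinth(C,(.519,.164)); b=ball(C,(c[0],c[1],.0875),14); q=ray(C,b[0],b[1],.0875)
    print(n,c.round(4),round(sc,1),np.round(b,2),q.round(4),((q[:2]-c)*1000).round(1))
r=[cv2.resize(rectify(C,(.5195,.1642),.045,.055),(390,390)) for C in(T,S)]
cv2.imwrite("pics/r2.png",np.hstack(r))
E
```

```text
[ 0.5144 -0.0361  0.0965]
top [0.5209 0.1636] 67.5 [258.41 202.28  39.  ] [0.5207 0.1655 0.0875] [-0.3  1.9]
scene [0.5167 0.1641] 68.6 [298.37 218.08  51.  ] [0.5171 0.1632 0.0875] [ 0.4 -0.8]
```

View pics/r2.png

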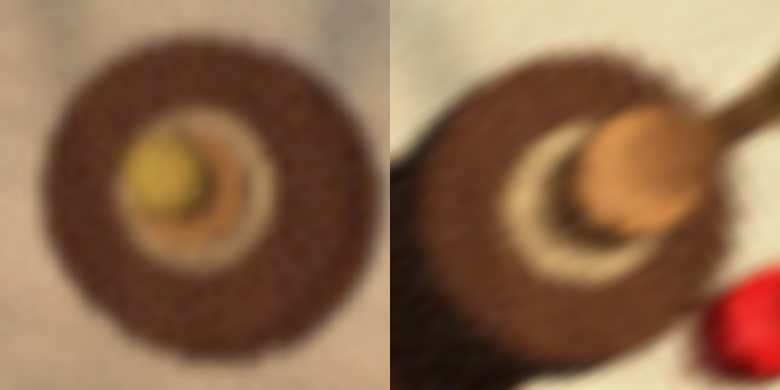

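Both cameras put the finial within about 2 mm of centre: top says +1.9 mm in y, scene says −0.8 mm. I'll take one last look at the whole scene, then hand in.

```bash
python3 - <<'E'
from h import *
S=cam("scene"); crop(S,310,215,130,110,5,"s12.png")
a=cv2.imread("pics/scene0.png")
d=cv2.absdiff(a,S[0]).max(2); cv2.imwrite("pics/d.png",d)
for n,c0 in(("a",(.517,.164)),("b",(.56,-.085))):
    b=ball(S,(c0[0],c0[1],.0875),14); print(n,b,plinth(S,c0))
E
```

```text
a (np.float64(298.4423076923077), np.float64(218.1346153846154), np.int64(52)) (array([0.5167353, 0.16406  ]), np.float64(67.91029700471334))
b (np.float64(325.6363636363636), np.float64(181.78787878787878), np.int64(33)) (array([ 0.55970756, -0.08516269]), np.float64(50.12309797923387))
```

View pics/s12.png

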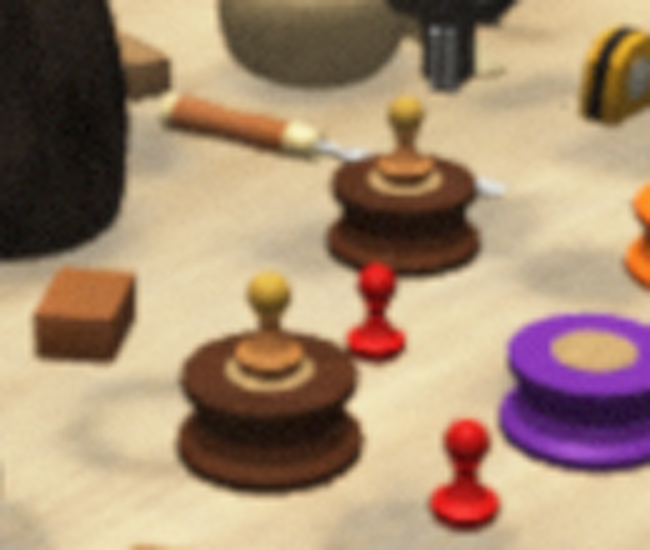

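View pics/d.png

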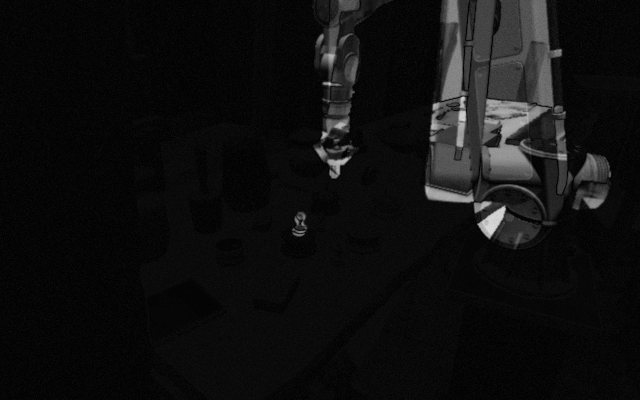

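The difference image shows only finial_a at (300,224) and the arm have changed. Finial_a stands upright with its foot on the pale disc.

```bash
python3 -c "
from workcell import env
print(env.hand_in())"
```

```text
the job is handed in; nothing more can be done
None
```

I pushed finial_a about 15 mm onto the middle of the left-hand plinth with slow, low pushes of the closed fingertips. I then backed the arm clear and handed in at about 19 s of the 45 s; the hand-in gave no verdict.

**Centring:** the last check puts the finial within about 2 mm of the plinth's axis. The cameras disagree slightly along y: top says +1.9 mm and scene says −0.8 mm. In x both are under 0.5 mm. The limit is 5 mm.

**Upright and undisturbed:** the finial looks upright, with its foot on the pale disc. A before-and-after difference image from the scene camera shows nothing changed except finial_a and the arm. The measured centre of plinth_a did not shift beyond noise, and nothing was touching the robot.

**TCP height:** the reported TCP height disagreed with the cameras. The real fingertips sit about 33.5 mm above the reported TCP. I confirmed this with a gentle touch on bare bench (about 23 N at the wrist) and corrected for it before pushing.

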